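# Load a specimen jar and set the stage height knob to its index

### The arm

A 6-joint arm with a two-finger parallel gripper is mounted at the origin on a cart in front of the work surface, level with it; the furniture and walls round the work are solid. World frame = base frame: x ahead of the robot, y to its left, z up, the work surface at z = 0. Lengths are in m, angles in degrees, forces in N, time in s.
With the tool pointing down it reaches from about 0.3 to 0.875 m from the base axis. Payload 6.4 kg.
Tool frame: the origin (TCP) lies at the very end of the fingers, on their centre line; the grasp point (between the pads) lies 19 mm behind it (arm.grasp_offset is the distance from the TCP to the grasp point, in m); y points along the fingers, z is the direction in which the jaws open and shut, and the axes are right-handed (so a half turn about y gives the same grasp; the last joint's range is limited). The gripper opens to 88 mm and grips with 3 to 60 N. Pads are 18 mm wide; open, the fingers measure 123 mm over their backs; the gripper's body (75 mm by 187 mm) begins 45 mm behind the grasp point.
Start: joints at [-78.169, 10.359, 92.074, -0, 77.567, -11.82], TCP at [0.231, -0.527, 0.239] pointing down, gripper open.
Joint ranges: [-171.53, 171.53], [-51.25, 118.39], [17.06, 147.69], [-65.23, 245.23], [0, 150.52], [-178.68, 178.68]. Speed limits (degrees/s): [147.25, 147.25, 172.46, 180, 180, 180].

### API

Orientations are given as a 3x3 rotation matrix whose columns are the frame's x, y, z axes.
In Python, from plant import arm, optics gives the robot as it stands.
- The arm moves only by the shell command python3 -m handwheel 'ROWS' [OPENING] [FORCE]. ROWS is a JSON object of lists of equal length, an entry for each row: "translation": the shift along the world's x, y, z in units of 0.4 m (1.0 is 0.4 m), a list of three; "rot": the turn, a rotation vector about the world's x, y, z in units of 120 degrees (1.0 is 120 degrees), a list of three. In form: {"translation": [[tx, ty, tz], ...], "rot": [[wx, wy, wz], ...]}. A call has 1 to 20 rows; each row is the pose to reach, as a shift and turn from the pose commanded when the call began; what a row does not reach only later rows make up. A row lasts 1/10 s, in which the tool goes at most 50 mm and 8.59 degrees, less where a joint would pass 70% of its speed; a pose out of reach is approached as far as the arm can. A call with a number of a shift or a turn outside -1 to 1 is refused whole. A call with a gripper value outside its range is refused whole. OPENING is the gripper command: -1 is shut, 1 is fully open, values between are in proportion, set as the call begins (- or left out, the last holds). The fingers move at their own pace and stop on an object; FORCE is the grip in N (left out, the last holds). Time passes only in rows, so rows that repeat a pose let the fingers close. It gives the time, the measured TCP pose, the force and the opening at its end, in the units of the state.
- arm.sense(): the state, without advancing time (a new reading comes with each control period).
- optics.camera(name): name is "scene" or "top" or "wrist"; returns a dict with "frame" (400x640x3 uint8, red, green, blue), "intrinsics" (3x3 intrinsics, pixels), "dist" ([k1, k2, p1, p2, k3] as OpenCV has them; the pictures are not rectified), "position" and "orientation" of the camera in the world. Camera axes: x right, y up, looking along -z (the intrinsics and any distortion apply to the point x, -y, -z); pixel columns grow to the right and rows downward; lengths in m; the calibration is good to about 2 mm. A picture is of the moment at which its call begins. There is no depth.
- arm.hand_in(): hands the job in, once; it reports no verdict.
The state is a dict: "time_s": time; "qpos": joint angles; "joint_velocities": joint speeds; "effort": joint torques, N m; "tool_pos": TCP position; "tool_rot": TCP orientation; "force": force on the tool from outside, world axes, zero at the start; "wrist_torque": the same for the moment, N m; "grip_width": finger opening in m.
Only numpy, scipy, OpenCV 4.12 (cv2) and the standard library are available. Lean on these libraries where they do the work, as an engineer would, in place of code of your own. Each camera call takes 0.05 s, during which the arm holds its last target.

### The job

Put the clear specimen jar upright on the round stage of the inspection stand, setting it down gently inside the stage's rim, and let go of it. Then turn the knob on the stand's sloping panel clockwise until its pointer stands at the index rider on the dial, and let go. Do not shift the rider or disturb the other things on the bench.

Things in the scene. Friction and masses are not known exactly. Their poses are not given: they have to be found in the camera images.
- jar: the specimen jar: clear round jar with grey contents and a wide black screw lid as wide as the jar, 56 mm diameter, 88 mm tall, 0.2 kg give or take a third, loose, standing upright on the bench; origin at the centre of its underside, z up its axis
- amber_jar: bystander: brown round jar with a blue ribbed lid, 56 mm diameter, 80 mm tall, loose; origin at the centre of its underside. It and the specimen jar may have exchanged places
- stand: inspection stand, fixed: grey base 335 (x) x 170 (y) x 18 mm, origin under its centre, z up, +x from dial panel to camera post. Panel 132 mm long, 150 wide, centre at (-110, 0, 75) mm, rises towards +x at 35 degrees; its normal leans 35 degrees from vertical towards -x; upper edge 113 mm high at x = -56. Stage axis at (30, 0). Camera post at +x end, 184 mm high, lens from x = 110
- stage_floor (a point): centre of the stage's flat floor, on its upper face; about 78 mm above the bench plus 10 mm for each radian of knob angle. The stage is an aluminium disc 104 mm across, facing up, with a rim 4 mm high and 82 mm inner diameter round the floor; it rises as the knob is turned clockwise
- knob_grip (a point): point on the knob's axis, 32 mm above the panel; its z axis is the knob's axis, pointing out of the panel (35 degrees from vertical). The knob is a fluted black round grip, 50 mm diameter, from 8 to 50 mm above the panel, over a flange of 72 mm diameter whose upper face is 8 mm above the panel
- knob (a joint): knob angle in rad, 0 to 3.1: 0 when the pointer points to the stand's +y (left as seen facing the panel from the -x end), growing clockwise as seen looking at the knob's face: 1.57 is straight up the slope, 3.1 at the right. Turns with a steady friction of about 0.2 N m and stays where it is left
- pointer (a point): tip of the knob's pointer, a black nose 6 mm wide that sticks out of the flange (a dark line on the knob's pale cap points the same way); the point is 47 mm from the knob's axis and 6 mm above the panel
- rider (a joint): angle of the index rider on the dial in rad, measured just as the knob's angle: the pointer stands at the rider when both are equal. Clamped fast for this job, not to be shifted
- index (a point): inner end of the index rider, a dark steel block 8 mm wide, 16 mm long, its top 9 mm above the panel, lying on the dial from 48 to 64 mm from the knob's axis; this point is 47 mm from the axis and 6 mm above the panel, so the pointer's point meets it when the knob is set
- dish: bystander: shallow covered culture dish, 94 mm across, 15 mm tall, loose; origin at the centre of its underside
- tape: bystander: small teal roll of tape lying flat, 52 mm across, 19 mm tall, loose; origin at the centre of its underside
- bottle: bystander: clear bottle with blue cap, 68 mm diameter, 138 mm tall, loose; origin at the centre of its underside
- erlenmeyer: bystander: conical flask, 88 mm across, 184 mm tall, loose; origin at the centre of its underside
Things that resemble listed ones, but are neither listed nor needed, are in the scene too. Leave any pink look-alike of the jar alone.

How it is judged:
By the outcome, as a careful person would: the job done as asked, in the order asked, and still so for the second after the job is handed in, with the robot touching nothing.
It also fails if it takes over 56 s, if anything falls off the work surface, if the arm or the gripper's body presses on something with over 40 N, if the wrist force passes 120 N, or if a joint passes its speed limit or range.

## Working session

There is one attempt and no reset: what is moved stays moved. The work goes in short steps, Python scripts to look and compute and a shell command to move; the robot and the scene stay as the last step left them, time stands still between calls to the robot, and variables do not carry over. Pictures are saved under pics/ and viewed, and the job is handed in when it is done.

```bash
mkdir -p pics; ls; python3 - <<'E'
from plant import arm, optics
import cv2,json
s=arm.sense(); print(s)
for n in ["scene","top","wrist"]:
    c=optics.camera(n); cv2.imwrite(f"pics/{n}0.png",c["frame"][:,:,::-1]); print(n,c["intrinsics"].tolist() if hasattr(c["intrinsics"],'tolist') else c["intrinsics"],c["dist"],c["position"],c["orientation"])
E
```

```text
pics
{'time_s': 0.0, 'qpos': array([-7.81673433e+01,  1.04004946e+01,  9.21282890e+01, -1.72829829e-03,
        7.75676404e+01, -1.18188325e+01]), 'joint_velocities': array([-0.0700066 ,  0.02908184,  0.00592374,  0.03039818, -0.06426981,
        0.08262266]), 'effort': array([ 2.52655380e-03, -4.33861542e+01, -3.41847074e+01,  7.04359473e-02,
        3.86656530e-02, -1.43782463e-04]), 'tool_pos': array([ 0.23058636, -0.52618217,  0.23785227]), 'tool_rot': array([[-9.16000027e-01, -3.73919773e-04,  4.01178028e-01],
       [-4.01178078e-01,  1.64111485e-03, -9.15998612e-01],
       [-3.15869226e-04, -9.99998583e-01, -1.65326966e-03]]), 'force': array([ 0.36984241, -0.29523779,  0.00958818]), 'wrist_torque': array([0.01399315, 0.03771295, 0.00992496]), 'grip_width': 0.08813624421602557}
scene [[417.6794373338871, 0.0, 318.98743251767974], [0.0, 417.6794373338871, 201.02274224439645], [0.0, 0.0, 1.0]] [-0.10316804  0.          0.          0.          0.        ] [-0.34954055  0.80923543  0.63157268] [[-0.67406961  0.31919731 -0.66614056]
 [-0.73866606 -0.28930599  0.60883043]
 [ 0.00161858  0.90244951  0.43079259]]
top [[463.82693021362485, 0.0, 315.07237907500377], [0.0, 463.82693021362485, 194.89152235986955], [0.0, 0.0, 1.0]] [-0.07559525  0.          0.          0.          0.        ] [0.21005036 0.02157104 1.47557338] [[-0.03670093  0.97880115 -0.20149776]
 [-0.99931234 -0.03701232  0.00222331]
 [-0.00528172  0.20144079  0.97948645]]
wrist [[335.3293961098761, 0.0, 322.6742679623105], [0.0, 335.3293961098761, 198.5442333737538], [0.0, 0.0, 1.0]] [-0.05126348  0.          0.          0.          0.        ] [ 0.3058628  -0.49400208  0.38385505] [[ 0.40088273  0.86885771  0.29048118]
 [-0.91612597  0.3810604   0.1245238 ]
 [-0.00249742 -0.31603679  0.94874365]]
```

View pics/scene0.png

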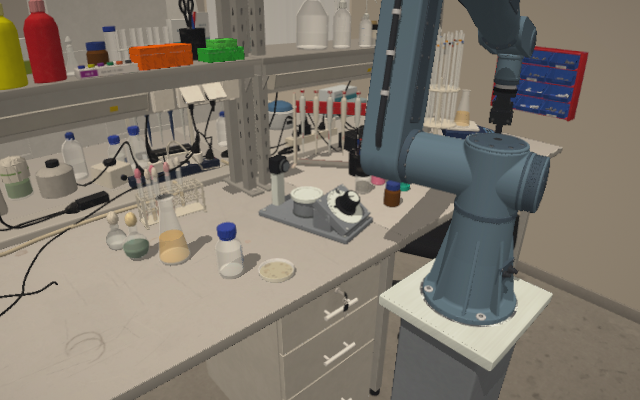

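View pics/top0.png

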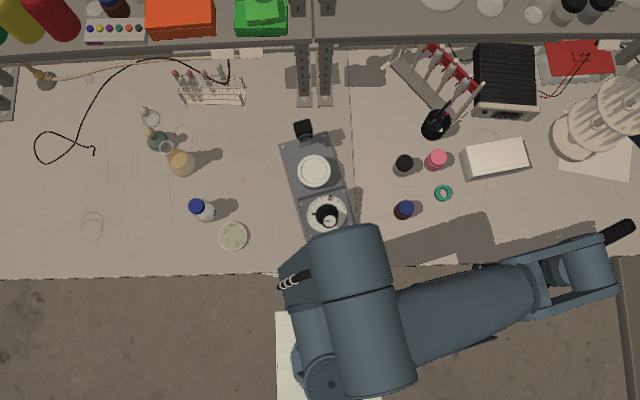

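View pics/wrist0.png

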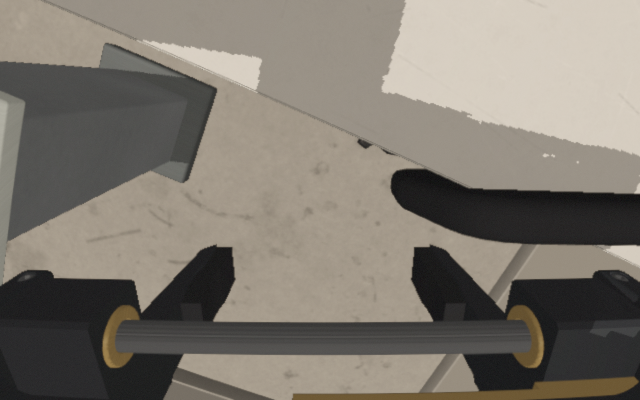

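```bash
python3 - <<'E'
import cv2
t=cv2.imread("pics/top0.png"); s=cv2.imread("pics/scene0.png")
cv2.imwrite("pics/t_jars.png",cv2.resize(t[120:240,370:490],None,fx=5,fy=5,interpolation=cv2.INTER_CUBIC))
cv2.imwrite("pics/t_stand.png",cv2.resize(t[110:250,260:400],None,fx=4.2,fy=4.2,interpolation=cv2.INTER_CUBIC))
cv2.imwrite("pics/s_stand.png",cv2.resize(s[140:250,255:425],None,fx=4.6,fy=4.6,interpolation=cv2.INTER_CUBIC))
E
```

```text
(no output)
```

View pics/t_jars.png

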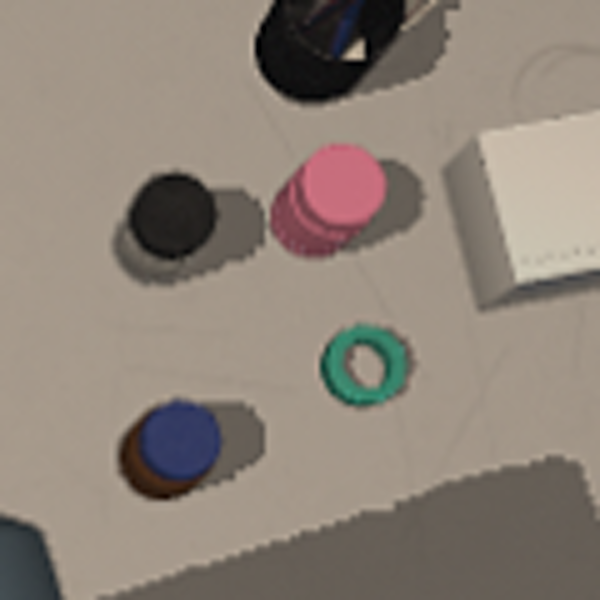

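View pics/t_stand.png

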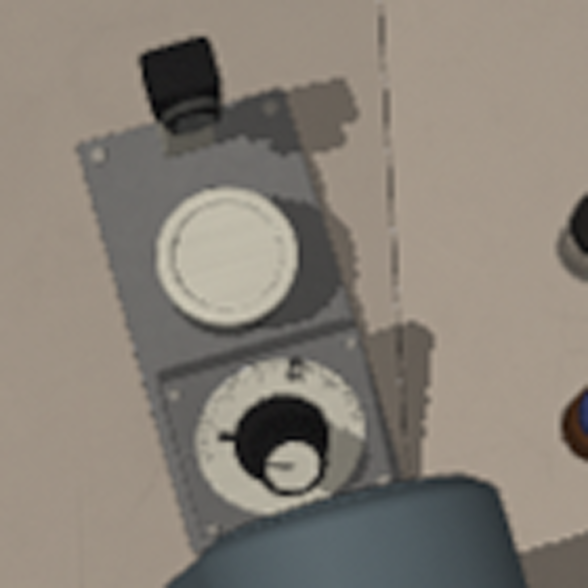

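View pics/s_stand.png

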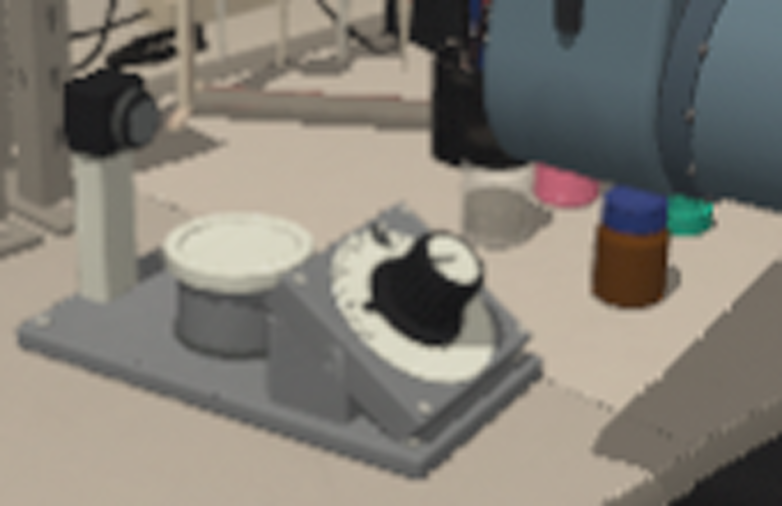

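```bash
cat > h.py <<'E'
import numpy as np, cv2
from scipy.optimize import least_squares
from plant import arm, optics
def cam(n):
    c=optics.camera(n)
    return dict(K=np.array(c["intrinsics"]),d=np.array(c["dist"]),p=np.array(c["position"]),R=np.array(c["orientation"]),im=c["frame"])
def proj(c,P):
    P=np.atleast_2d(P).astype(float)
    Q=((P-c["p"])@c["R"])*[1,-1,-1]
    return cv2.projectPoints(Q,np.zeros(3),np.zeros(3),c["K"],c["d"])[0].reshape(-1,2)
def ray(c,uv):
    x,y=cv2.undistortPoints(np.array([[uv]],float),c["K"],c["d"])[0,0]
    d=c["R"]@np.array([x,-y,-1]); return c["p"],d
def atz(c,uv,z):
    p,d=ray(c,uv); return p+d*(z-p[2])/d[2]
a35=np.radians(35); PN=np.array([-np.sin(a35),0,np.cos(a35)]); PU=np.array([np.cos(a35),0,np.sin(a35)]); PC=np.array([-.11,0,.075])
def dial(th,r,h):  # stand frame
    return PC+r*(np.cos(th)*np.array([0,1,0])+np.sin(th)*PU)+h*PN
def w(pose,P):
    x,y,t=pose; c,s=np.cos(t),np.sin(t)
    return np.array([[c,-s,0],[s,c,0],[0,0,1]])@np.asarray(P,float)+[x,y,0]
E
python3 - <<'E'
from h import *
T=cam("top");S=cam("scene")
print("jar",atz(T,(404.6,163),.088), "edge",atz(T,(396,163),.088))
print("amber",atz(T,(406,208),.08),"pink",atz(T,(439.2,157),.088),"tape",atz(T,(443,193),.019))
obsT=[("c",(.1675,.085,.018),(278.6,144.5)),("c",(.1675,-.085,.018),(328.3,131.4)),("c",(-.056,.075,.113),(298.1,198.6)),("c",(-.056,-.075,.113),(344.3,186.7)),("stage",0,(314.5,171)),("rider",.056,(330.5,197.6)),("ptr",0,(312.9,214)),("cap",0,(329.8,221))]
obsS=[("c",(.1675,.085,.018),(259.3,212)),("c",(-.1675,.085,0),(345.2,241.5)),("stage",0,(307,195.2)),("rider",.056,(337.8,190.7)),("ptr",0,(335,205.9)),("cap",0,(354.3,196.5))]
def res(v):
    pose=v[:3]; k,r=v[3:]; o=[]
    for C,ob in((T,obsT),(S,obsS)):
        for n,a,uv in ob:
            P={"c":a,"stage":(.03,0,.082+.01*k),"rider":dial(r,.056,.009),"ptr":dial(k,.047,.006),"cap":dial(0,0,.05)}[n]
            o.append(proj(C,w(pose,P))[0]-uv)
    return np.concatenate(o)
f=least_squares(res,[.5,.0,.26,.5,1.8],loss="soft_l1")
print(f.x,"deg",np.degrees(f.x[2:]));print(res(f.x).reshape(-1,2).round(1))
print("stage",w(f.x[:3],(.03,0,.078+.01*f.x[3])),"knobgrip",w(f.x[:3],dial(0,0,.032)),"axis",w((0,0,f.x[2]),PN))
np.save("pose.npy",f.x)
s=S["im"][:,:,::-1]; cv2.imwrite("pics/s2.png",cv2.resize(s[150:235,300:385],None,fx=7,fy=7,interpolation=cv2.INTER_CUBIC))
E
```

```text
jar [ 0.58601679 -0.26306126  0.088     ] edge [ 0.58698659 -0.23626945  0.088     ]
amber [ 0.4457077  -0.25813281  0.08      ] pink [ 0.60150803 -0.37312249  0.088     ] tape [ 0.50033363 -0.3939566   0.019     ]
[0.54395367 0.01022815 0.24026977 0.32553523 1.94009305] deg [ 13.76644349  18.65179461 111.15914373]
[[-0.3 -0.9]
 [-0.3 -1.3]
 [ 0.1  3. ]
 [ 1.9  1.5]
 [-0.  -0.5]
 [-0.2  0.7]
 [-0.7  0.5]
 [ 0.2  0. ]
 [-1.2 -2.6]
 [ 1.   2.5]
 [ 0.1 -3.8]
 [ 0.2 -1.9]
 [-0.3 -0.1]
 [-0.7 -1.4]]
stage [0.57309189 0.01736709 0.08125535] knobgrip [ 0.41928636 -0.02031567  0.10121287] axis [-0.55709977 -0.13649092  0.81915204]
```

View pics/s2.png

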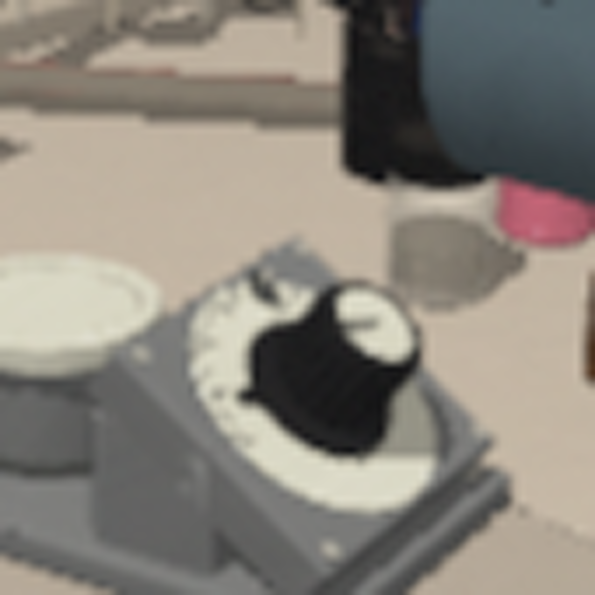

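Candidates in the top view: black-lidded jar (404,163); pink look-alike (438,158); blue-lidded amber jar (404,210); black pen pot (436,124). In the crop, the jar at (404,163) has a wide black lid and a clear body with grey contents. The scene view shows the same grey-filled jar at about (362,183), so I'm taking that one. The next move puts the tool above it for a wrist-camera check.

```bash
python3 -m handwheel '{"translation":[[0.05,0.03,0.01],[0.12,0.09,0.02],[0.2,0.15,0.03],[0.29,0.21,0.04],[0.38,0.28,0.04],[0.47,0.35,0.04],[0.56,0.42,0.03],[0.65,0.48,0.02],[0.74,0.54,0],[0.81,0.6,-0.01],[0.86,0.64,-0.02],[0.885,0.655,-0.03],[0.885,0.655,-0.03],[0.885,0.655,-0.03]],"rot":[[0,0,0.01],[0,0,0.02],[0,0,0.04],[0,0,0.06],[0,0,0.08],[0,0,0.1],[0,0,0.12],[0,0,0.14],[0,0,0.16],[0,0,0.17],[0,0,0.178],[0,0,0.178],[0,0,0.178],[0,0,0.178]]}' 1 20
python3 - <<'E'
from h import *
W=cam("wrist");T=cam("top")
cv2.imwrite("pics/w1.png",W["im"][:,:,::-1]);cv2.imwrite("pics/t1.png",T["im"][:,:,::-1])
np.savez("w1.npz",**W)
print(proj(W,[[.586,-.263,.088],[.586,-.263,0],[.558,-.263,.088]]),arm.sense()["tool_pos"])
E
```

```text
time_s: 1.65
tool_pos: [0.584, -0.2654, 0.2265]
tool_rot: [[-0.707, -0.001, 0.707], [-0.707, -0.0, -0.707], [0.001, -1.0, -0.001]]
force: [-0.2, -0.3, -0.5]
grip_width: 0.0882
[[322.48189516 181.14025459]
 [322.6664176  160.30081012]
 [300.44789132 202.43071243]] [ 0.58387593 -0.26596129  0.2270253 ]
```

View pics/w1.png

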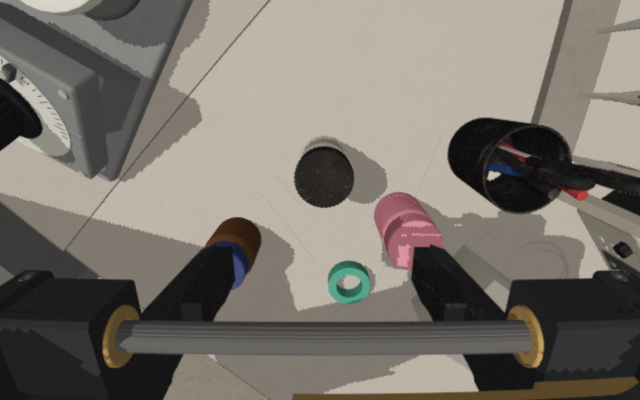

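View pics/t1.png

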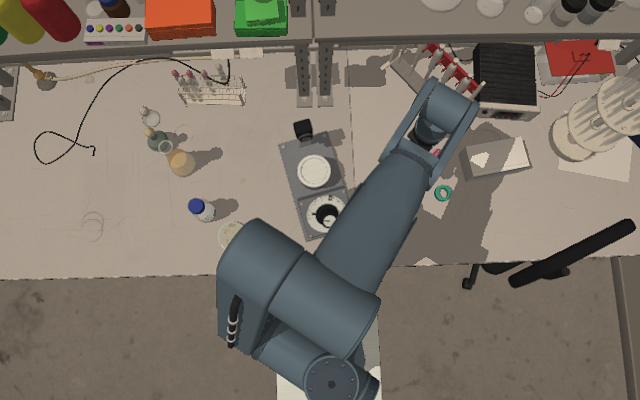

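```bash
python3 - <<'E'
from h import *
z=np.load("w1.npz");W={k:z[k] for k in z}
im=W["im"][120:230,270:480]
cv2.imwrite("pics/w1c.png",cv2.resize(im[:,:,::-1],None,fx=3.8,fy=3.8,interpolation=cv2.INTER_CUBIC))
print(atz(W,(323.5,177),.088),atz(W,(295,176),.088),atz(W,(353,177),.088),atz(W,(323.5,207),.088),"pot",atz(W,(520,168),.1))
# refine stand from top with rider: pen
E
```

```text
[ 0.58928887 -0.26097647  0.088     ] [ 0.57230577 -0.24269597  0.088     ] [ 0.60755299 -0.2792396   0.088     ] [ 0.56954862 -0.28071694  0.088     ] pot [ 0.71477797 -0.37045325  0.1       ]
```

View pics/w1c.png

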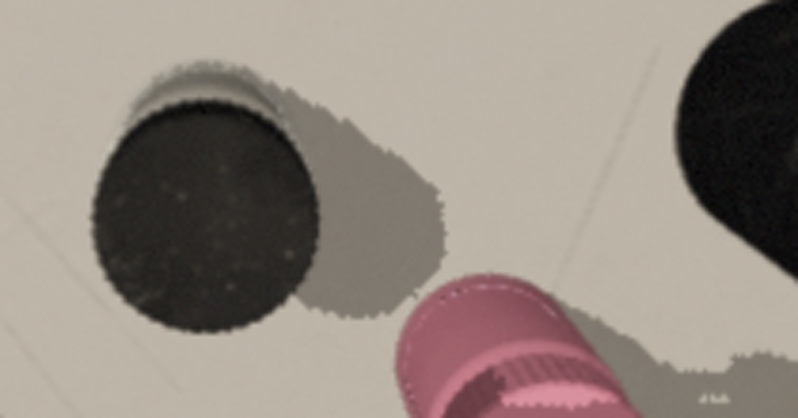

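```bash
python3 -m handwheel '{"translation":[[0.0075,0.0075,-0.06],[0.0075,0.0075,-0.14],[0.0075,0.0075,-0.22],[0.0075,0.0075,-0.3],[0.0075,0.0075,-0.37],[0.0075,0.0075,-0.42],[0.0075,0.0075,-0.45],[0.0075,0.0075,-0.4625],[0.0075,0.0075,-0.4625],[0.0075,0.0075,-0.4625]],"rot":[[0,0,0],[0,0,0],[0,0,0],[0,0,0],[0,0,0],[0,0,0],[0,0,0],[0,0,0],[0,0,0],[0,0,0]]}' 1 12
python3 - <<'E'
from h import *
W=cam("wrist")
cv2.imwrite("pics/w2.png",W["im"][:,:,::-1])
E
```

```text
time_s: 2.75
tool_pos: [0.5884, -0.2625, 0.0431]
tool_rot: [[-0.707, 0.002, 0.707], [-0.707, -0.001, -0.707], [-0.0, -1.0, 0.002]]
force: [0.4, -0.5, 0.5]
grip_width: 0.0882
```

View pics/w2.png

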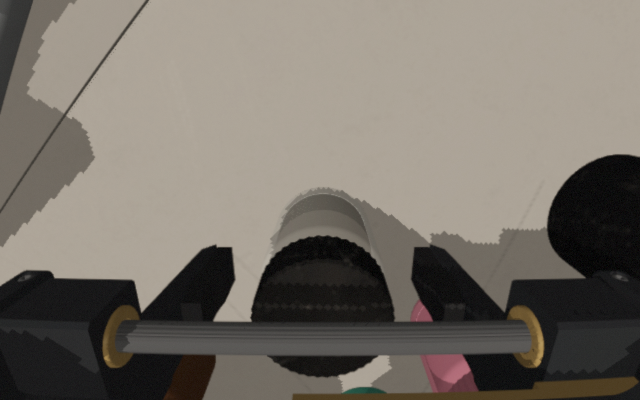

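The jar, with its lid centred near x=322, lies between the open fingers (inner edges at about 233 and 413). The amber jar, pink jar and tape are all clear. Closing.

```bash
python3 -m handwheel '{"translation":[[0,0,0],[0,0,0],[0,0,0],[0,0,0],[0,0,0],[0,0,0],[0,0,0],[0,0,0]],"rot":[[0,0,0],[0,0,0],[0,0,0],[0,0,0],[0,0,0],[0,0,0],[0,0,0],[0,0,0]]}' -1 15
python3 -m handwheel '{"translation":[[0,0,0.01],[0,0,0.03],[0,0,0.06],[0,0,0.1],[0,0,0.1]],"rot":[[0,0,0],[0,0,0],[0,0,0],[0,0,0],[0,0,0]]}'
python3 - <<'E'
from h import *
W=cam("wrist")
cv2.imwrite("pics/w3.png",W["im"][:,:,::-1]);S=cam("scene")
cv2.imwrite("pics/s3.png",S["im"][:,:,::-1])
E
```

```text
time_s: 3.6
tool_pos: [0.5878, -0.2618, 0.0419]
tool_rot: [[-0.707, 0.0, 0.707], [-0.707, -0.0, -0.707], [-0.0, -1.0, 0.0]]
force: [0.3, 0.5, 1.7]
grip_width: 0.0544
time_s: 4.1
tool_pos: [0.5897, -0.2629, 0.0855]
tool_rot: [[-0.707, 0.005, 0.707], [-0.707, -0.003, -0.707], [-0.001, -1.0, 0.006]]
force: [0.4, -0.9, -1.4]
grip_width: 0.0548
```

View pics/w3.png

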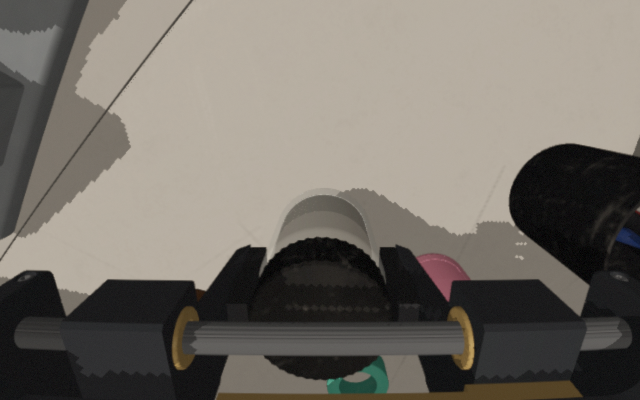

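View pics/s3.png

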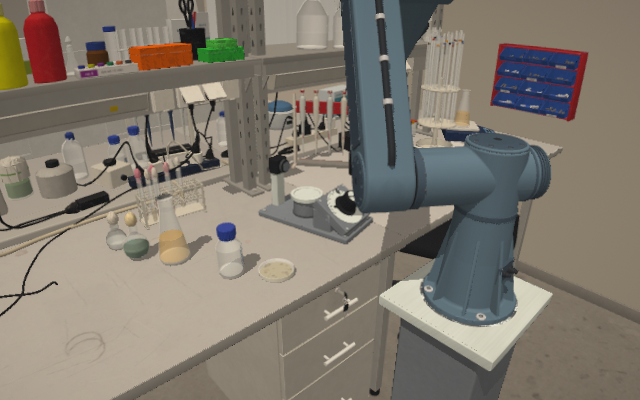

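```bash
python3 -m handwheel '{"translation":[[0,0.02,0.06],[0,0.05,0.14],[0,0.09,0.22],[-0.01,0.14,0.3],[-0.01,0.2,0.36],[-0.01,0.27,0.4],[-0.02,0.34,0.42],[-0.02,0.41,0.42],[-0.03,0.48,0.42],[-0.03,0.55,0.42],[-0.0375,0.61,0.42],[-0.0375,0.66,0.42],[-0.0375,0.69,0.42],[-0.0375,0.6975,0.42],[-0.0375,0.6975,0.42],[-0.0375,0.6975,0.42]],"rot":[[0,0,-0.01],[0,0,-0.02],[0,0,-0.04],[0,0,-0.06],[0,0,-0.08],[0,0,-0.1],[0,0,-0.12],[0,0,-0.14],[0,0,-0.16],[0,0,-0.18],[0,0,-0.2],[0,0,-0.22],[0,0,-0.24],[0,0,-0.255],[0,0,-0.258],[0,0,-0.258]]}'
python3 - <<'E'
from h import *
W=cam("wrist");np.savez("w4.npz",**W)
cv2.imwrite("pics/w4.png",W["im"][:,:,::-1]);S=cam("scene");np.savez("s4.npz",**S)
cv2.imwrite("pics/s4.png",S["im"][:,:,::-1]); T=cam("top");cv2.imwrite("pics/t4.png",T["im"][:,:,::-1])
v=np.load("pose.npy")
for n,P in [("stage",(.03,0,.082+.01*v[3])),("rider",dial(v[4],.056,.009)),("ptr",dial(v[3],.047,.006))]: print(n,proj(W,w(v[:3],P)),proj(S,w(v[:3],P)))
E
```

```text
time_s: 5.8
tool_pos: [0.5724, 0.0172, 0.2493]
tool_rot: [[-0.97, -0.001, 0.243], [-0.243, 0.0, -0.97], [0.001, -1.0, -0.0]]
force: [-0.1, 0.4, -2.3]
grip_width: 0.0545
stage [[322.5100047  176.45134417]] [[307.11261148 191.43853171]]
rider [[342.61318318 285.2440965 ]] [[337.99426103 188.82161541]]
ptr [[280.39365136 295.50525137]] [[334.66307707 205.76731731]]
```

View pics/w4.png

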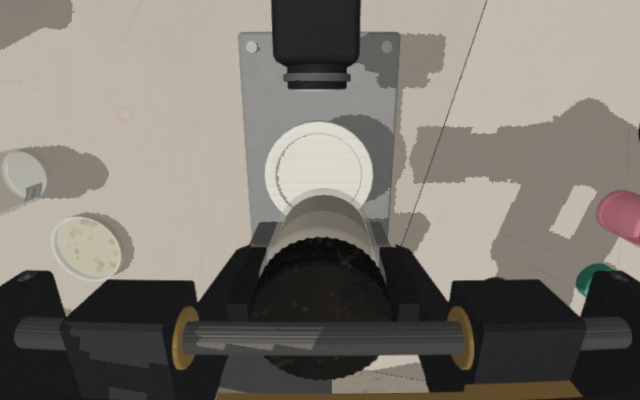

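View pics/s4.png

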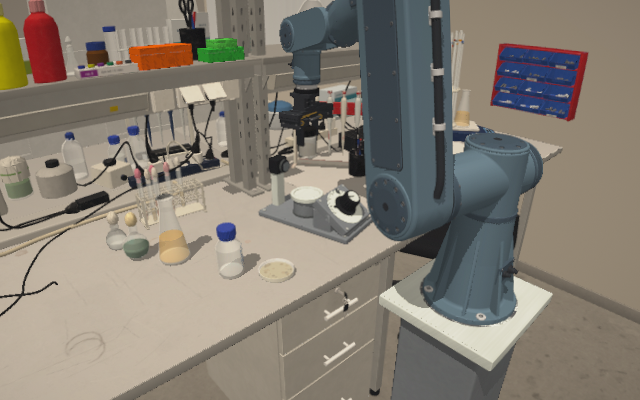

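View pics/t4.png

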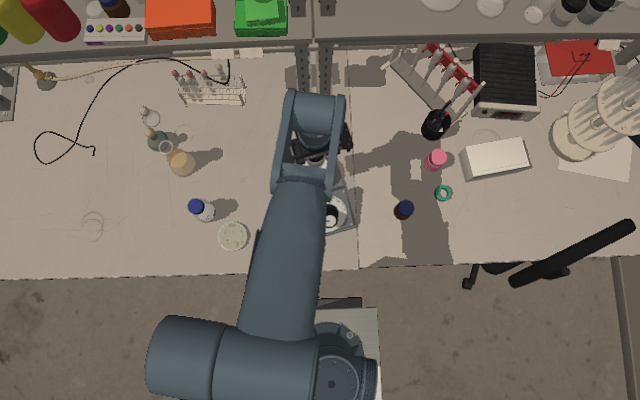

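```bash
python3 - <<'E'
from h import *
z=np.load("w4.npz");W={k:z[k] for k in z}
cv2.imwrite("pics/w4c.png",cv2.resize(W["im"][100:250,240:400,::-1],None,fx=4,fy=4,interpolation=cv2.INTER_CUBIC))
z=np.load("s4.npz");S={k:z[k] for k in z}
cv2.imwrite("pics/s4c.png",cv2.resize(S["im"][150:245,255:375,::-1],None,fx=6,fy=6,interpolation=cv2.INTER_CUBIC))
E
```

```text
(no output)
```

View pics/w4c.png

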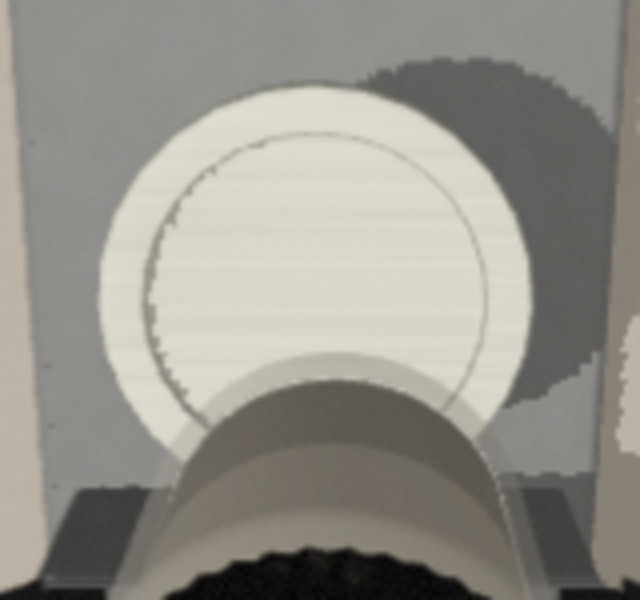

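View pics/s4c.png

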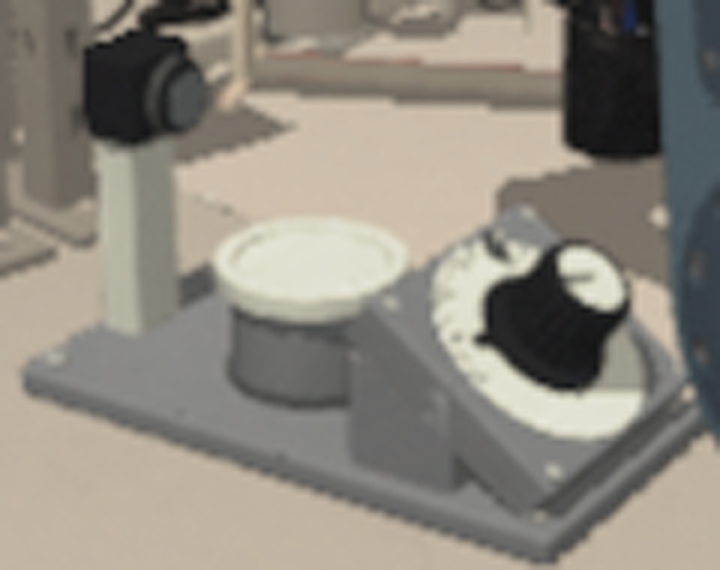

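```bash
cat > fit.py <<'E'
from h import *
z=np.load("w4.npz");W={k:z[k] for k in z}
z=np.load("s4.npz");S={k:z[k] for k in z}
T=cam("top")
obsT=[("c",(.1675,.085,.018),(278.6,144.5)),("c",(.1675,-.085,.018),(328.3,131.4)),("stage",0,(314.5,171)),("rider",.056,(330.5,197.6)),("ptr",0,(312.9,214)),("cap",0,(329.8,221))]
obsS=[("c",(.1675,.085,.018),(258.7,212.5)),("c",(-.1675,.085,0),(345.8,243.3)),("c",(-.1675,.085,.018),(345.8,238.3)),("stage",0,(307,192.5)),("rider",.056,(337.7,191)),("ptr",0,(335,206.7)),("cap",0,(354.2,195.8))]
obsW=[("c",(.1675,.085,.018),(239,32)),("c",(.1675,-.085,.018),(400,32)),("stage",0,(319,175))]
CS=((T,obsT),(S,obsS),(W,obsW))
def res(v):
    o=[]; k,r=v[3:]
    for C,ob in CS:
        for n,a,uv in ob:
            P={"c":a,"stage":(.03,0,.082+.01*k),"rider":dial(r,.056,.009),"ptr":dial(k,.047,.006),"cap":dial(0,0,.05)}[n]
            o.append(proj(C,w(v[:3],P))[0]-uv)
    return np.concatenate(o)
f=least_squares(res,[.54,.0,.24,.3,1.9],loss="soft_l1")
print(f.x,np.degrees(f.x[2:]));print(res(f.x).reshape(-1,2).round(1).tolist())
print("stage",w(f.x[:3],(.03,0,.078+.01*f.x[3])),"wrist-stage",atz(W,(319,175),.0855),"top",atz(T,(314.5,171),.0855),"knobgrip",w(f.x[:3],dial(0,0,.032)),"axis",w((0,0,f.x[2]),PN))
np.save("pose.npy",f.x)
E
python3 fit.py
```

```text
[0.54269789 0.01214145 0.24577638 0.31304142 1.95788039] [ 14.0819494   17.93595234 112.17828338]
[[-1.1, -0.3], [-1.2, -1.0], [-0.7, -0.0], [-0.4, 1.1], [-1.2, 1.1], [-0.2, 0.4], [-0.9, -2.7], [0.5, 1.0], [0.7, 0.7], [-0.1, -0.7], [0.4, -2.0], [-0.2, -0.5], [-0.6, -0.5], [-1.1, -0.3], [2.8, -0.4], [1.1, 2.2]]
stage [0.57179635 0.01944073 0.08113041] wrist-stage [0.57372428 0.02096796 0.0855    ] top [0.57147568 0.01741596 0.0855    ] knobgrip [ 0.41820066 -0.0190884   0.10121287] axis [-0.55633973 -0.13955657  0.81915204]
```

```bash
python3 -m handwheel '{"translation":[[-0.0025,0.005,-0.04],[-0.0025,0.005,-0.1],[-0.0025,0.005,-0.16],[-0.0025,0.005,-0.21],[-0.0025,0.005,-0.25],[-0.0025,0.005,-0.28],[-0.0025,0.005,-0.295],[-0.0025,0.005,-0.3],[-0.0025,0.005,-0.3],[-0.0025,0.005,-0.3]],"rot":[[0,0,0],[0,0,0],[0,0,0],[0,0,0],[0,0,0],[0,0,0],[0,0,0],[0,0,0],[0,0,0],[0,0,0]]}'
python3 - <<'E'
from h import *
W=cam("wrist");S=cam("scene")
cv2.imwrite("pics/w5.png",W["im"][:,:,::-1])
cv2.imwrite("pics/s5.png",cv2.resize(S["im"][110:245,245:385,::-1],None,fx=4.3,fy=4.3,interpolation=cv2.INTER_CUBIC))
E
```

```text
time_s: 7.0
tool_pos: [0.5723, 0.0192, 0.1306]
tool_rot: [[-0.97, 0.002, 0.243], [-0.243, -0.0, -0.97], [-0.001, -1.0, 0.001]]
force: [0.4, -0.2, -1.3]
grip_width: 0.0547
```

View pics/w5.png

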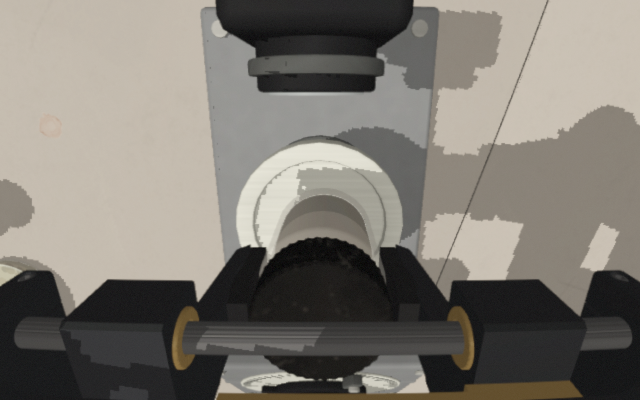

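View pics/s5.png

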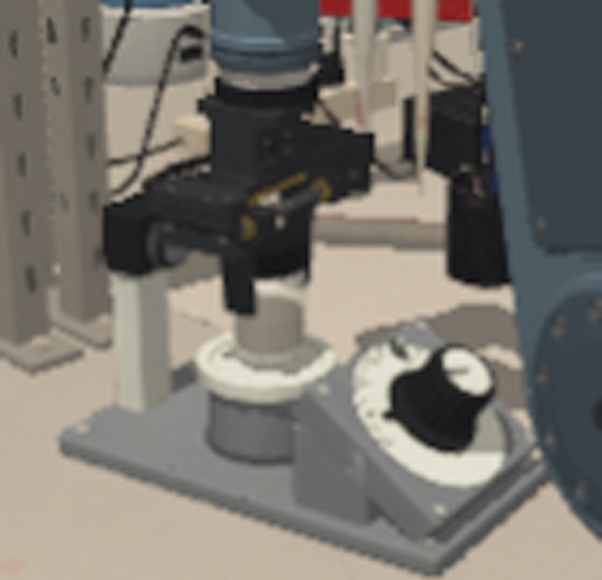

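```bash
python3 -m handwheel '{"translation":[[0,0,-0.003],[0,0,-0.006],[0,0,-0.009],[0,0,-0.011],[0,0,-0.013],[0,0,-0.014],[0,0,-0.014]],"rot":[[0,0,0],[0,0,0],[0,0,0],[0,0,0],[0,0,0],[0,0,0],[0,0,0]]}'
python3 -m handwheel '{"translation":[[0,0,-0.001],[0,0,-0.002],[0,0,-0.003],[0,0,-0.003]],"rot":[[0,0,0],[0,0,0],[0,0,0],[0,0,0]]}'
```

```text
time_s: 7.8
tool_pos: [0.5716, 0.0193, 0.124]
tool_rot: [[-0.97, -0.0, 0.243], [-0.243, 0.0, -0.97], [0.0, -1.0, -0.0]]
force: [0.4, -0.1, -3.1]
grip_width: 0.055
time_s: 8.2
tool_pos: [0.5719, 0.0193, 0.1236]
tool_rot: [[-0.97, 0.0, 0.243], [-0.243, -0.0, -0.97], [-0.0, -1.0, 0.0]]
force: [-2.6, -0.6, 5.2]
grip_width: 0.0549
```

```bash
python3 -m handwheel '{"translation":[[0,0,0],[0,0,0],[0,0,0],[0,0,0],[0,0,0],[0,0,0]],"rot":[[0,0,0],[0,0,0],[0,0,0],[0,0,0],[0,0,0],[0,0,0]]}' 0.75
python3 -m handwheel '{"translation":[[0,0,0.02],[0,0,0.06],[0,0,0.12],[0,0,0.2],[0,0,0.28],[0,0,0.34],[0,0,0.37],[0,0,0.37]],"rot":[[0,0,0],[0,0,0],[0,0,0],[0,0,0],[0,0,0],[0,0,0],[0,0,0],[0,0,0]]}'
python3 - <<'E'
from h import *
W=cam("wrist");S=cam("scene")
cv2.imwrite("pics/w6.png",W["im"][:,:,::-1])
cv2.imwrite("pics/s6.png",cv2.resize(S["im"][110:245,245:385,::-1],None,fx=4.3,fy=4.3,interpolation=cv2.INTER_CUBIC))
E
```

```text
time_s: 8.8
tool_pos: [0.5717, 0.0193, 0.1229]
tool_rot: [[-0.97, -0.0, 0.243], [-0.243, 0.0, -0.97], [0.0, -1.0, -0.0]]
force: [-0.3, -0.1, 0.3]
grip_width: 0.0771
time_s: 9.6
tool_pos: [0.5727, 0.0192, 0.2731]
tool_rot: [[-0.97, 0.004, 0.243], [-0.243, -0.001, -0.97], [-0.004, -1.0, 0.002]]
force: [-0.4, 0.6, 0.7]
grip_width: 0.0768
```

View pics/w6.png

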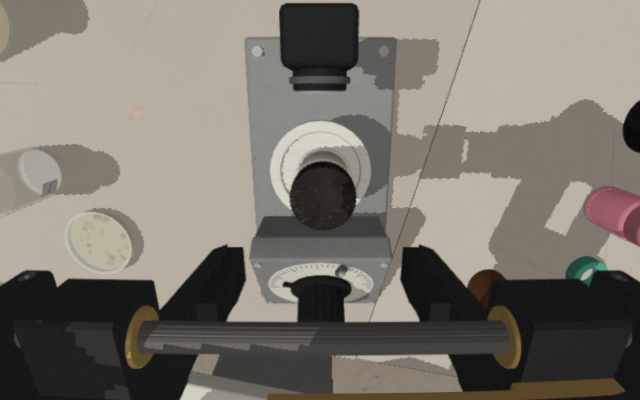

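View pics/s6.png

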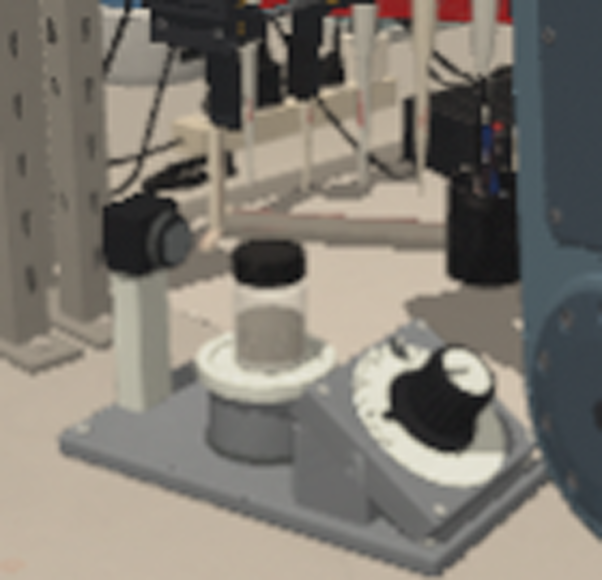

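```bash
python3 -m handwheel '{"translation":[[-0.04,-0.01,0],[-0.1,-0.025,0],[-0.17,-0.04,-0.01],[-0.24,-0.06,-0.04],[-0.31,-0.08,-0.08],[-0.38,-0.095,-0.12],[-0.44,-0.11,-0.16],[-0.49,-0.12,-0.19],[-0.515,-0.13,-0.215],[-0.5235,-0.131,-0.22],[-0.5235,-0.131,-0.22],[-0.5235,-0.131,-0.22]],"rot":[[0.004,-0.015,0],[0.01,-0.04,0],[0.018,-0.07,0],[0.027,-0.11,0],[0.037,-0.15,0],[0.047,-0.19,0],[0.057,-0.23,0],[0.065,-0.26,0],[0.07,-0.28,0],[0.071,-0.283,0],[0.071,-0.283,0],[0.071,-0.283,0]]}'
python3 - <<'E'
from h import *
W=cam("wrist");S=cam("scene");np.savez("w7.npz",**W)
cv2.imwrite("pics/w7.png",W["im"][:,:,::-1])
cv2.imwrite("pics/s7.png",S["im"][:,:,::-1])
s=arm.sense();print(s["qpos"],s["tool_pos"])
v=np.load("pose.npy")
for n,P in [("cap",dial(0,0,.05)),("rider",dial(v[4],.056,.009)),("ptr",dial(v[3],.047,.006)),("c",dial(np.pi/2,.066,0)+[0,.075,0])]: print(n,proj(W,w(v[:3],P)))
E
```

```text
time_s: 10.9
tool_pos: [0.3623, -0.0328, 0.1826]
tool_rot: [[-0.795, 0.555, 0.243], [-0.198, 0.14, -0.97], [-0.573, -0.82, -0.002]]
force: [0.6, 0.0, -0.0]
grip_width: 0.0772
[-57.15644664 -48.30396967 147.55335286  34.86014317  71.88813492
  10.19595614] [ 0.36229087 -0.03202875  0.18247496]
cap [[322.82658368 205.75580557]]
rider [[349.50886137 126.35605972]]
ptr [[269.19898956 171.64552242]]
c [[229.76179391 107.89250389]]
```

View pics/w7.png

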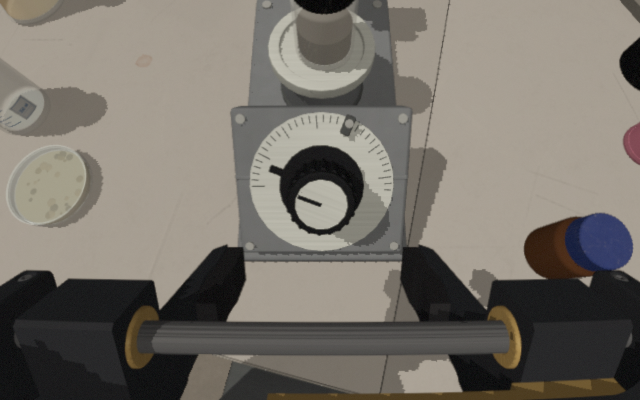

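View pics/s7.png

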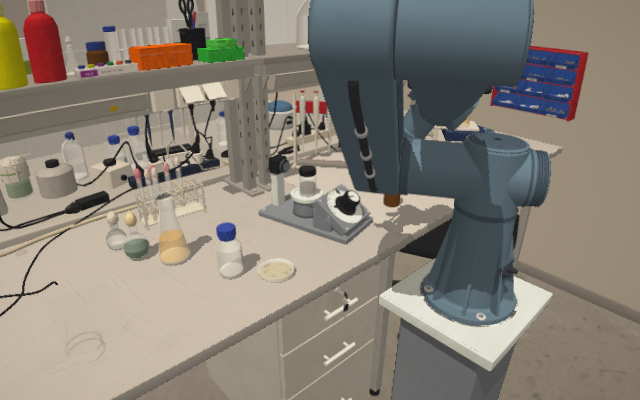

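```bash
python3 - <<'E'
from h import *
z=np.load("w7.npz");W={k:z[k] for k in z}
cv2.imwrite("pics/w7c.png",cv2.resize(W["im"][95:265,225:420,::-1],None,fx=4,fy=4,interpolation=cv2.INTER_CUBIC)[:600])
E
```

```text
(no output)
```

View pics/w7c.png

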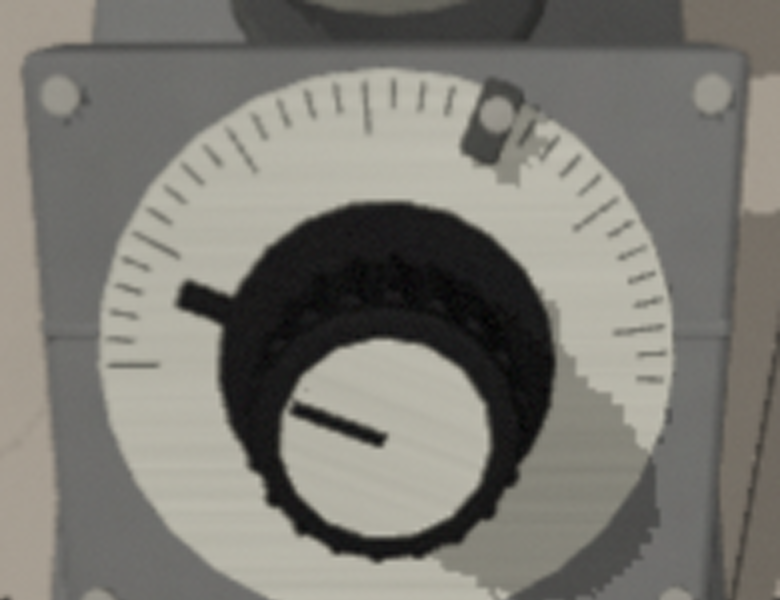

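```bash
python3 - <<'E'
from h import *
z=np.load("w7.npz");W={k:z[k] for k in z}
px=lambda a:np.array(a)/4+[225,95]-.375
ticks={0:(133,365),.5:(157,245),1:(241,150),1.5:(367,107),2.5:(590,216),3:(637,331)}
v0=np.load("pose.npy")
def P(v,p): return w(v[:3],p)+[0,0,v[6]]
def res(v):
    o=[proj(W,P(v,dial(t,v[5],.0)))[0]-px(u) for t,u in ticks.items()]
    o+=[proj(W,P(v,dial(v[4],.056,.009)))[0]-px((493,119)),proj(W,P(v,dial(v[3],.047,.006)))[0]-px((180,294)),proj(W,P(v,dial(0,0,.05)))[0]-px((386,437))]
    return np.concatenate(o+[[v[6]/.001]])
f=least_squares(res,list(v0)+[.057,0]);v=f.x
print(v,np.degrees(v[2:5]));print(res(v)[:-1].reshape(-1,2).round(2).tolist())
print("G",P(v,dial(0,0,.032)),P(v0.tolist()+[0,0],dial(0,0,.032)),"n",w((0,0,v[2]),PN))
np.save("kpose.npy",v)
G=P(v,dial(0,0,.032));n=w((0,0,v[2]),PN)
s=arm.sense();t=s["tool_pos"];print("tcp above panel",(t-G)@n+.032,"lateral",t-G-((t-G)@n)*n, "cosang",s["tool_rot"][:,1]@-n)
E
```

```text
[ 5.43028610e-01  1.39576347e-02  2.47502725e-01  3.74455577e-01
  1.95665576e+00  5.42745623e-02 -3.92112402e-05] [ 14.18086153  21.45472417 112.10811723]
[[0.56, -0.29], [0.49, -0.03], [0.35, 0.02], [-0.26, 0.15], [0.97, -0.83], [-0.08, -0.79], [-0.44, 1.07], [-1.19, -0.41], [-0.3, 0.88]]
G [ 0.41858548 -0.01748709  0.10117365] [ 0.41820066 -0.0190884   0.10121287] n [-0.55609798 -0.14051679  0.81915204]
tcp above panel 0.13194680080005916 lateral [-0.0007144  -0.00049745 -0.00057032] cosang 0.9999976943805553
```

```bash
python3 -m handwheel '{"translation":[[0.01,0.003,-0.01],[0.02,0.006,-0.03],[0.035,0.01,-0.05],[0.05,0.014,-0.07],[0.06,0.017,-0.09],[0.065,0.018,-0.1],[0.068,0.02,-0.1],[0.068,0.02,-0.1],[0.068,0.02,-0.1]],"rot":[[-0.028,-0.007,0.041],[-0.056,-0.014,0.082],[-0.09,-0.023,0.133],[-0.125,-0.032,0.184],[-0.16,-0.04,0.236],[-0.19,-0.048,0.28],[-0.21,-0.053,0.3095],[-0.21,-0.053,0.3095],[-0.21,-0.053,0.3095]]}' 0.5
python3 - <<'E'
from h import *
W=cam("wrist");np.savez("w8.npz",**W)
cv2.imwrite("pics/w8.png",W["im"][:,:,::-1])
v=np.load("kpose.npy");G=w(v[:3],dial(0,0,.032));n=w((0,0,v[2]),PN)
s=arm.sense();t=s["tool_pos"];print(s["qpos"],"tcp above panel",(t-G)@n+.032,"lateral",t-G-((t-G)@n)*n, "cosang",s["tool_rot"][:,1]@-n)
E
```

```text
time_s: 11.9
tool_pos: [0.3894, -0.0241, 0.1426]
tool_rot: [[-0.386, 0.555, 0.737], [-0.829, 0.142, -0.541], [-0.405, -0.819, 0.405]]
force: [0.4, -0.2, 0.1]
grip_width: 0.0661
[-48.85003063 -34.48511647 147.0986949   37.9399029   56.35184038
 -36.7058989 ] tcp above panel 0.08315038931756269 lateral [-0.00066824  0.0002845  -0.00040485] cosang 0.9999992308581167
```

View pics/w8.png

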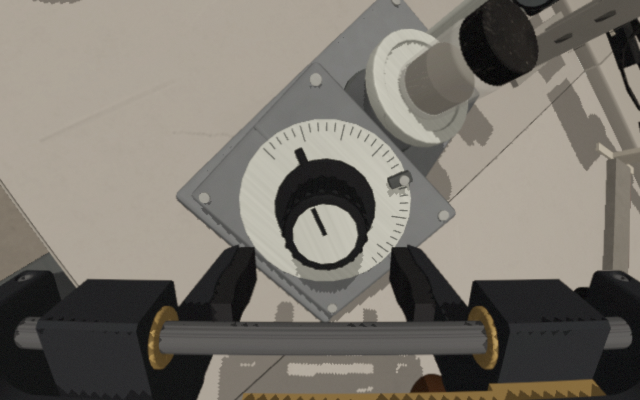

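```bash
python3 -m handwheel '{"translation":[[0.012,0.003,-0.018],[0.03,0.0075,-0.044],[0.05,0.0125,-0.074],[0.07,0.0175,-0.103],[0.082,0.0205,-0.121],[0.09,0.0225,-0.133],[0.0925,0.023,-0.1365],[0.0925,0.023,-0.1365]],"rot":[[0,0,0],[0,0,0],[0,0,0],[0,0,0],[0,0,0],[0,0,0],[0,0,0],[0,0,0]]}' 0.5
python3 - <<'E'
from h import *
W=cam("wrist");np.savez("w9.npz",**W)
cv2.imwrite("pics/w9.png",W["im"][:,:,::-1])
v=np.load("kpose.npy");G=w(v[:3],dial(0,0,.032));n=w((0,0,v[2]),PN)
s=arm.sense();t=s["tool_pos"];print(s["qpos"],"tcp above panel",(t-G)@n+.032,"lateral",t-G-((t-G)@n)*n, "cosang",s["tool_rot"][:,1]@-n)
E
```

```text
time_s: 12.75
tool_pos: [0.4265, -0.0158, 0.0883]
tool_rot: [[-0.386, 0.557, 0.736], [-0.829, 0.141, -0.541], [-0.405, -0.819, 0.407]]
force: [-0.0, -0.9, -1.0]
grip_width: 0.0664
[-40.19729057 -14.51459505 144.15471167  48.2213077   38.72790049
 -45.13665036] tcp above panel 0.016976376577934285 lateral [-0.00038234 -0.00058829 -0.00036047] cosang 0.9999995535447725
```

View pics/w9.png

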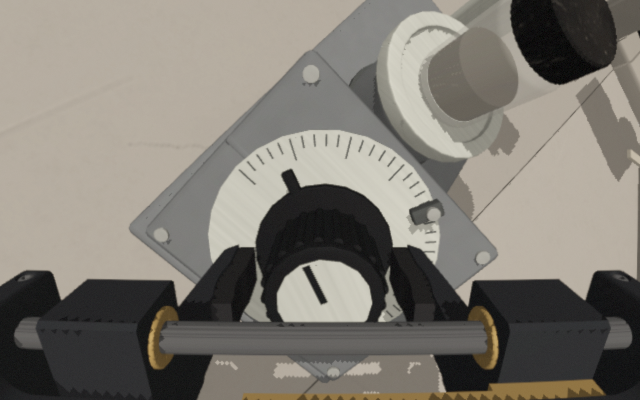

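```bash
python3 -m handwheel '{"translation":[[0,0,0],[0,0,0],[0,0,0],[0,0,0],[0,0,0],[0,0,0]],"rot":[[0,0,0],[0,0,0],[0,0,0],[0,0,0],[0,0,0],[0,0,0]]}' -1 30
python3 -m handwheel '{"translation":[[0,0,0],[0,0,0],[0,0,0],[0,0,0],[0,0,0]],"rot":[[0.0139,0.0035,-0.0205],[0.0278,0.007,-0.041],[0.0556,0.014,-0.082],[0.0834,0.021,-0.123],[0.0834,0.021,-0.123]]}'
python3 - <<'E'
from h import *
W=cam("wrist");np.savez("w10.npz",**W)
cv2.imwrite("pics/w10.png",W["im"][:,:,::-1])
s=arm.sense();print(s["qpos"],s["force"],s["wrist_torque"])
E
```

```text
time_s: 13.4
tool_pos: [0.4267, -0.0162, 0.0887]
tool_rot: [[-0.385, 0.557, 0.736], [-0.83, 0.14, -0.54], [-0.404, -0.818, 0.409]]
force: [-6.0, -0.6, 7.6]
grip_width: 0.0495
time_s: 13.9
tool_pos: [0.4264, -0.0159, 0.0885]
tool_rot: [[-0.596, 0.557, 0.579], [-0.62, 0.14, -0.772], [-0.511, -0.819, 0.262]]
force: [-9.4, -1.3, 9.5]
grip_width: 0.0495
[-40.18239416 -14.53295117 144.16960884  48.21081903  38.70568688
 -27.09283392] [-10.00308819  -1.58072794   9.94749588] [ 0.10644912  0.50846185 -0.00868898]
```

View pics/w10.png

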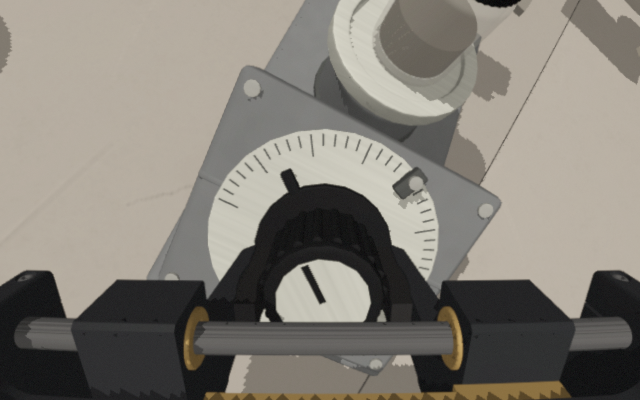

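```bash
python3 -m handwheel '{"translation":[[0,0,0],[0,0,0],[0,0,0],[0,0,0],[0,0,0],[0,0,0],[0,0,0],[0,0,0],[0,0,0],[0,0,0],[0,0,0],[0,0,0],[0,0,0]],"rot":[[0.021,0.0053,-0.031],[0.049,0.0124,-0.0722],[0.077,0.0195,-0.1135],[0.105,0.0266,-0.1548],[0.133,0.0337,-0.1961],[0.161,0.0407,-0.2373],[0.189,0.0478,-0.2786],[0.217,0.0549,-0.3199],[0.245,0.062,-0.3612],[0.273,0.069,-0.4025],[0.3,0.0759,-0.442],[0.315,0.0797,-0.4644],[0.315,0.0797,-0.4644]]}'
python3 - <<'E'
from h import *
W=cam("wrist");np.savez("w11.npz",**W)
cv2.imwrite("pics/w11.png",W["im"][:,:,::-1])
cv2.imwrite("pics/w11c.png",cv2.resize(W["im"][100:250,220:420,::-1],None,fx=4,fy=4,interpolation=cv2.INTER_CUBIC)[:600])
s=arm.sense();print(s["qpos"],s["force"],s["wrist_torque"])
E
```

```text
time_s: 15.25
tool_pos: [0.4262, -0.0144, 0.0885]
tool_rot: [[-0.762, 0.555, -0.333], [0.482, 0.143, -0.864], [-0.432, -0.819, -0.377]]
force: [-12.1, 5.4, 16.5]
grip_width: 0.0491
[-40.03499302 -14.55236958 144.15254798  48.07910164  38.84012083
  41.13687088] [-11.45466419   5.61854718  16.88838389] [0.96618207 0.38105034 0.56028072]
```

View pics/w11c.png

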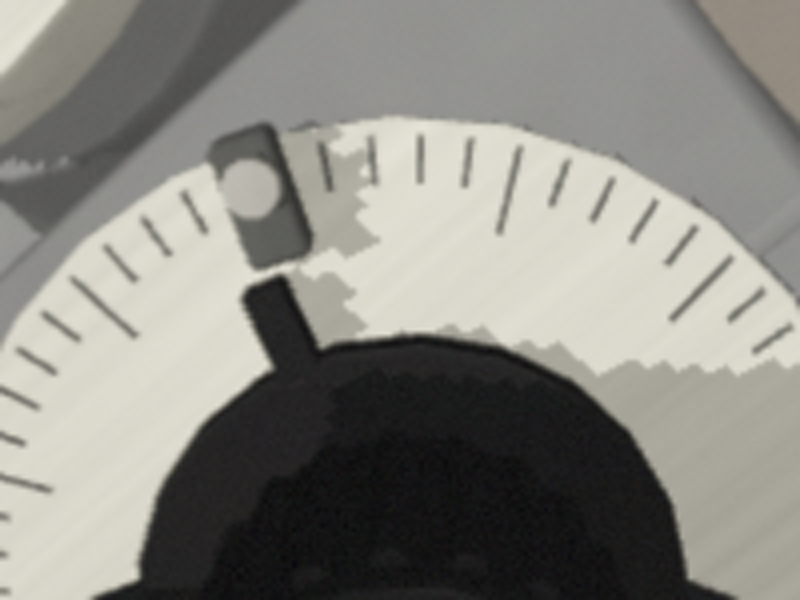

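View pics/w11.png

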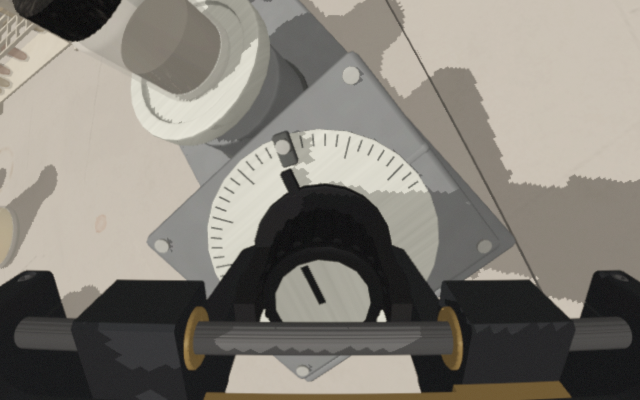

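```bash
cat > m.py <<'E'
from h import *
import sys
def meas(f,tip,base,rin,rout,ticks,x0,y0,s=4):
    z=np.load(f);W={k:z[k] for k in z}
    px=lambda a:np.array(a)/s+[x0,y0]-(s-1)/(2*s)
    v0=np.load("kpose.npy")
    # pointer: r,k free along 6mm-high plane ; rider same at 9 ; pose refined by ticks with prior
    def P(v,p): return w(v[:3],p)
    def res(v):
        o=[proj(W,P(v,dial(t,.0543,0)))[0]-px(u) for t,u in ticks.items()]
        o+=[proj(W,P(v,dial(v[3],v[5],.006)))[0]-px(tip),proj(W,P(v,dial(v[4],v[6],.009)))[0]-px(rin),proj(W,P(v,dial(v[4],v[7],.009)))[0]-px(rout)]
        return np.concatenate(o+[(v[:2]-v0[:2])/.002,(v[2:3]-v0[2:3])/.02])
    g=least_squares(res,list(v0[:5])+[.047,.048,.064],x_scale=[.01,.01,.1,.1,.1,.01,.01,.01]);v=g.x
    print("pose",v[:3],"k",v[3],"r",v[4],"diff deg",np.degrees(v[4]-v[3]),"radii",v[5:],"res",res(v)[:-3].reshape(-1,2).round(1).tolist())
E
python3 - <<'E'
from m import *
# tick mids: right long tick (510,190) & (702,290); left long (105,307),(20,475)
meas("w11.npz",(267,285),None,(282,262),(243,133),{1.5:(105,307),1.8:(195,212),2.1:(326,166),2.2:(372,160),2.5:(510,190),3.0:(702,290)},220,100)
meas("w11.npz",(267,285),None,(282,262),(243,133),{1.5:(105,307),2.5:(510,190),3.0:(702,290)},220,100)
E
```

```text
pose [0.5450635  0.01275037 0.23326954] k -4.391993777730243 r 1.9709010074439044 diff deg 364.5670166762793 radii [0.04472554 0.04732162 0.06290948] res [[-0.1, -3.4], [2.6, 1.8], [0.7, 2.9], [0.2, 3.1], [-1.1, -1.8], [-2.0, -2.1], [-0.0, -0.0], [0.8, -0.3], [-0.6, 0.2]]
pose [0.54309618 0.01348044 0.24359101] k -4.389322449176834 r 1.9718979303941337 diff deg 364.471080302024 radii [0.04624984 0.04880131 0.06428821] res [[0.8, -0.1], [-0.2, 0.5], [-0.8, -0.2], [0.0, 0.0], [0.9, -0.3], [-0.7, 0.2]]
```

```bash
python3 -m handwheel '{"translation":[[0,0,0],[0,0,0],[0,0,0],[0,0,0]],"rot":[[0.0105,0.0026,-0.0154],[0.0209,0.0053,-0.0307],[0.0209,0.0053,-0.0307],[0.0209,0.0053,-0.0307]]}'
python3 - <<'E'
from h import *
W=cam("wrist");np.savez("w12.npz",**W)
cv2.imwrite("pics/w12c.png",cv2.resize(W["im"][100:250,220:420,::-1],None,fx=4,fy=4,interpolation=cv2.INTER_CUBIC)[:600])
E
```

```text
time_s: 15.7
tool_pos: [0.4262, -0.0143, 0.0886]
tool_rot: [[-0.734, 0.555, -0.391], [0.547, 0.143, -0.825], [-0.402, -0.819, -0.409]]
force: [-11.5, 5.6, 17.2]
grip_width: 0.0492
```

View pics/w12c.png

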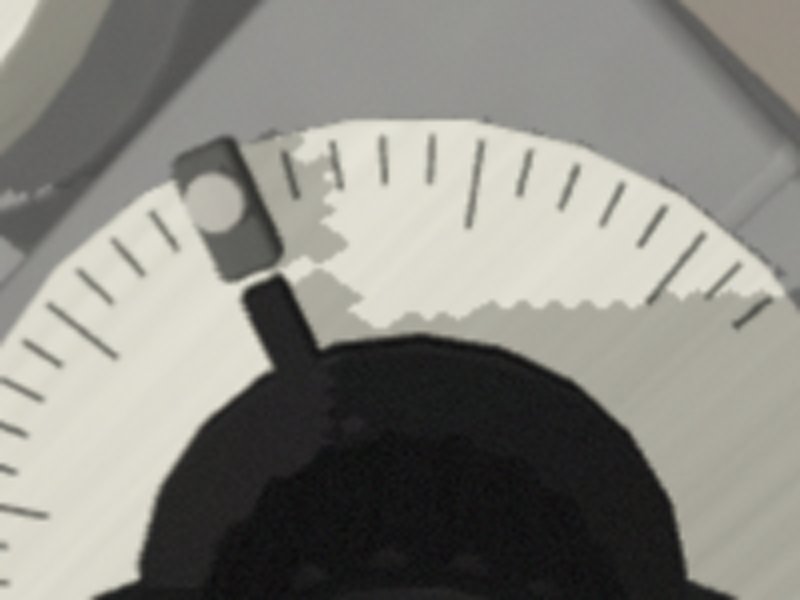

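```bash
python3 - <<'E'
from m import *
meas("w12.npz",(265,285),None,(254,264),(207,147),{1.5:(83,331),2.5:(475,185),3.0:(677,268)},220,100)
z=np.load("w12.npz");W={k:z[k] for k in z};v=np.load("kpose.npy")
# predicted footprint at equal angle
for th in (1.94,1.957,1.975):
    print(th,[((proj(W,w(v[:3],dial(th,r,h)))[0]+.375-[220,100])*4).round(0).tolist() for r,h in ((.036,.006),(.047,.006),(.048,.009),(.064,.009))])
E
```

```text
pose [0.543056   0.01369781 0.24519961] k 1.9681487315349915 r 1.983007503423679 diff deg 0.8513449179694219 radii [0.04634186 0.04970752 0.06419476] res [[1.0, -0.1], [-0.1, 0.2], [-0.9, 0.0], [0.0, 0.0], [0.5, -0.2], [-0.4, 0.2]]
1.94 [[292.0, 364.0], [252.0, 284.0], [245.0, 283.0], [183.0, 159.0]]
1.957 [[296.0, 362.0], [258.0, 282.0], [252.0, 280.0], [192.0, 155.0]]
1.975 [[301.0, 360.0], [264.0, 279.0], [258.0, 277.0], [201.0, 151.0]]
```

```bash
python3 -m handwheel '{"translation":[[0,0,0],[0,0,0],[0,0,0],[0,0,0],[0,0,0]],"rot":[[0,0,0],[0,0,0],[0,0,0],[0,0,0],[0,0,0]]}' 0.5
python3 -m handwheel '{"translation":[[-0.011,-0.003,0.016],[-0.03,-0.0075,0.044],[-0.05,-0.0125,0.074],[-0.07,-0.0175,0.103],[-0.09,-0.0225,0.133],[-0.11,-0.0275,0.162],[-0.12,-0.03,0.177],[-0.12,-0.03,0.177]],"rot":[[0,0,0],[0,0,0],[0,0,0],[0,0,0],[0,0,0],[0,0,0],[0,0,0],[0,0,0]]}'
python3 - <<'E'
from h import *
W=cam("wrist");np.savez("w13.npz",**W)
cv2.imwrite("pics/w13.png",W["im"][:,:,::-1])
cv2.imwrite("pics/w13c.png",cv2.resize(W["im"][95:245,225:425,::-1],None,fx=4,fy=4,interpolation=cv2.INTER_CUBIC)[:600])
E
```

```text
time_s: 16.25
tool_pos: [0.4265, -0.016, 0.0883]
tool_rot: [[-0.733, 0.555, -0.393], [0.548, 0.139, -0.825], [-0.403, -0.82, -0.407]]
force: [0.3, 0.1, -0.9]
grip_width: 0.0661
time_s: 17.05
tool_pos: [0.3787, -0.0288, 0.16]
tool_rot: [[-0.731, 0.557, -0.393], [0.548, 0.137, -0.825], [-0.406, -0.819, -0.405]]
force: [0.0, 0.7, -0.8]
grip_width: 0.0662
```

View pics/w13.png

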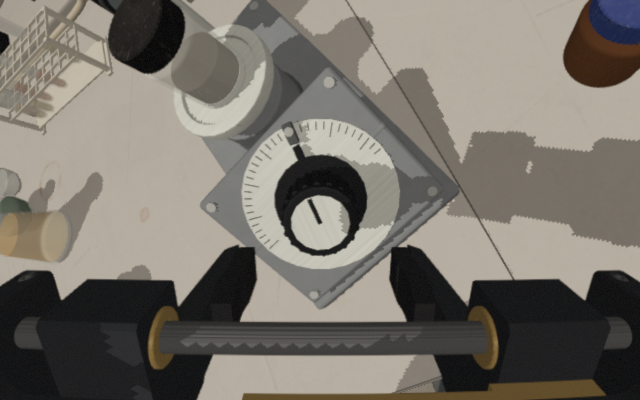

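View pics/w13c.png

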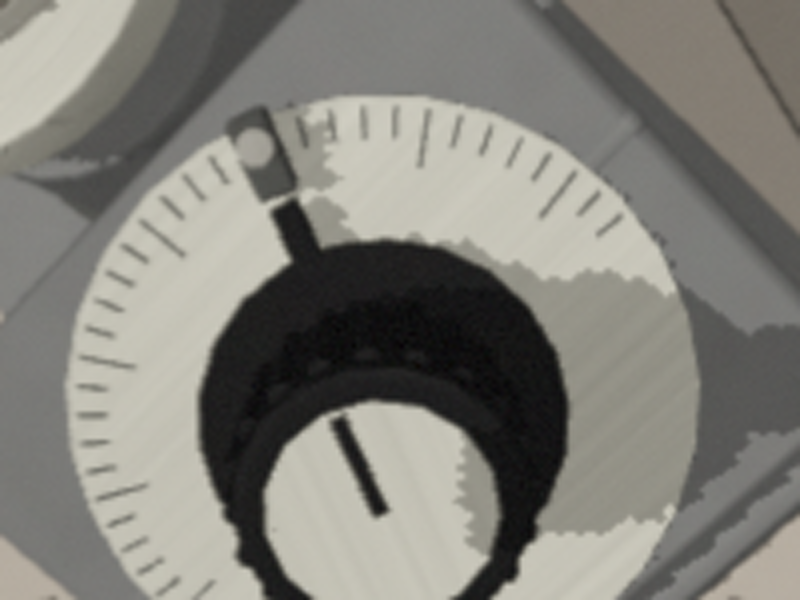

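```bash
python3 - <<'E'
from m import *
meas("w13.npz",(286,206),None,(277,188),(248,115),{1.0:(108,362),.5:(125,491),1.5:(166,238),2.5:(424,138),3.0:(558,195)},225,95)
z=np.load("w13.npz");W={k:z[k] for k in z};v=np.load("kpose.npy")
for th in (1.94,1.957,1.975):
    print(th,[((proj(W,w(v[:3],dial(th,r,h)))[0]+.375-[225,95])*4).round(0).tolist() for r,h in ((.037,.006),(.047,.006),(.048,.009),(.064,.009))])
E
```

```text
pose [0.54289234 0.01379717 0.24747595] k -4.3184404190926236 r 1.9744025624285426 diff deg 360.5533439796843 radii [0.04601931 0.04998187 0.06375238] res [[0.6, -0.1], [-0.1, -0.1], [-0.2, 0.1], [0.0, 0.3], [-0.3, -0.1], [-0.0, 0.0], [0.3, -0.1], [-0.2, 0.1]]
1.94 [[300.0, 253.0], [277.0, 203.0], [273.0, 201.0], [234.0, 119.0]]
1.957 [[304.0, 251.0], [281.0, 202.0], [277.0, 199.0], [240.0, 116.0]]
1.975 [[307.0, 250.0], [285.0, 200.0], [282.0, 197.0], [246.0, 114.0]]
```

```bash
python3 -m handwheel '{"translation":[[0,0,0.01],[0,0,0.03],[0,0,0.05],[0,0,0.07],[0,0,0.08],[0,0,0.08],[0,0,0.08],[0,0,0.08],[0,0,0.08]],"rot":[[-0.0278,-0.007,0.041],[-0.0556,-0.014,0.0819],[-0.09,-0.023,0.133],[-0.125,-0.032,0.184],[-0.16,-0.04,0.236],[-0.19,-0.048,0.28],[-0.2085,-0.0527,0.307],[-0.2085,-0.0527,0.307],[-0.2085,-0.0527,0.307]]}'
python3 - <<'E'
from h import *
W=cam("wrist");np.savez("w14.npz",**W);S=cam("scene");T=cam("top")
cv2.imwrite("pics/w14.png",W["im"][:,:,::-1]);cv2.imwrite("pics/s14.png",S["im"][:,:,::-1]);cv2.imwrite("pics/t14.png",T["im"][:,:,::-1])
v=np.load("kpose.npy");c=proj(W,w(v[:3],dial(1.965,.047,.006)))[0].round();x0,y0=int(c[0])-40,int(c[1])-30;print(x0,y0)
cv2.imwrite("pics/w14c.png",cv2.resize(W["im"][max(y0,0):y0+70,x0:x0+90,::-1],None,fx=8,fy=8,interpolation=cv2.INTER_CUBIC)[:600])
for th in (1.94,1.965,1.99):
    print(th,[((proj(W,w(v[:3],dial(th,r,h)))[0]+.4375-[x0,y0])*8).round(0).tolist() for r,h in ((.037,.006),(.047,.006),(.048,.009),(.064,.009))])
E
```

```text
time_s: 18.0
tool_pos: [0.3784, -0.0276, 0.1906]
tool_rot: [[-0.796, 0.556, 0.238], [-0.193, 0.14, -0.971], [-0.573, -0.819, -0.004]]
force: [0.5, -0.2, 0.1]
grip_width: 0.0665
304 129
1.94 [[279.0, 328.0], [315.0, 239.0], [320.0, 236.0], [380.0, 87.0]]
1.965 [[287.0, 332.0], [325.0, 243.0], [331.0, 240.0], [395.0, 93.0]]
1.99 [[295.0, 335.0], [336.0, 247.0], [342.0, 245.0], [409.0, 99.0]]
```

View pics/w14.png

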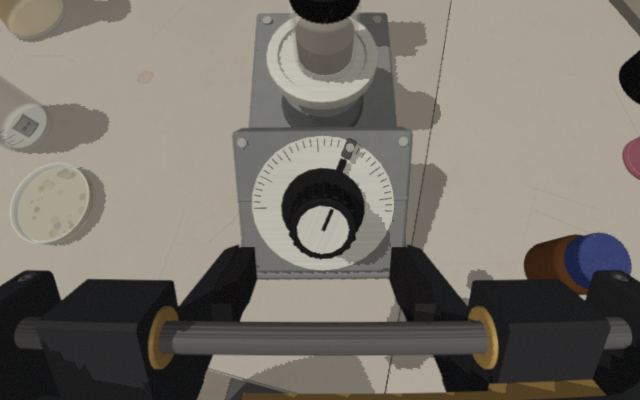

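View pics/w14c.png

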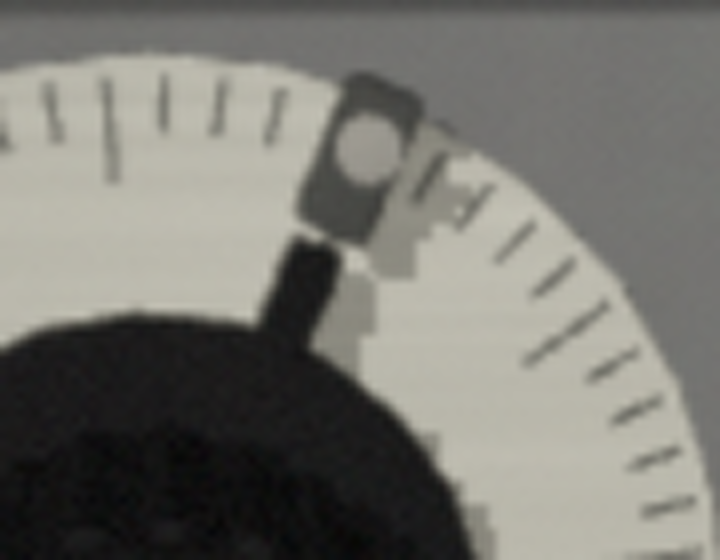

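View pics/s14.png

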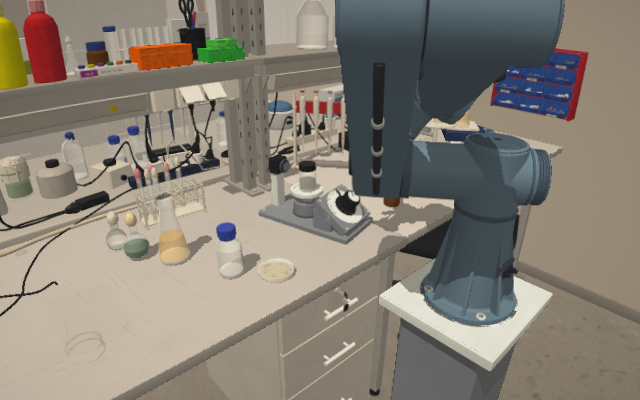

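View pics/t14.png

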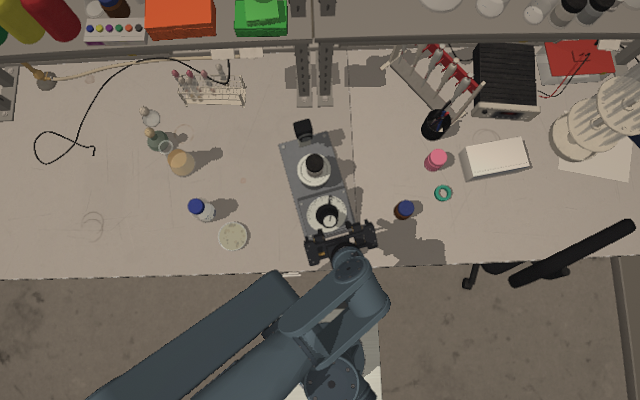

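The final views show the pointer in line with the rider, to about 0.5°. The jar stands upright inside the rim, and the other objects are at the same pixels as at the start: amber (404,210), pink (436,159), tape (443,193), dish (232,236), bottle (200,208). The gripper is clear of everything, so I'm handing in.

```bash
python3 - <<'E'
from plant import arm
print(arm.hand_in(), arm.sense()["time_s"])
E
```

```text
the job is handed in; nothing more can be done
the job is handed in; nothing more can be done
```

I put the black-lidded clear jar on the stage and let go of it. I then turned the knob clockwise by about 90.5° to the rider, released it and backed the gripper off. The job was handed in at about 18 s.

**Jar:** it touched down at about 5 N. The last views show it upright inside the rim.

**Knob:** three image readings taken at or after the end of the turn put the pointer 0.85°, 0.55° and about 0° short of the rider. They differ by no more than my measuring error, so I made no further correction.

**Other objects:** the rider reads about 1.96 rad, the same as before the turn. In the top view, the amber jar, pink jar, tape, dish, bottle and flask are where they started. Wrist force was about 22 N at its highest reading, taken at the end of moves only, and the gripper is touching nothing.

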